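Pack the fuel tins and clamp the box shut for the drive home

ROBOT

A 6-joint arm with a two-finger parallel gripper is mounted at the origin on the work surface. World frame = base frame: x ahead of the robot, y to its left, z up, the work surface at z = 0. Lengths are in mm, angles in rad, forces in N, time in s.
With the tool pointing down it reaches from about 375 to 975 mm from the base axis. Payload 3.8 kg.
Tool frame: the origin (TCP) lies on the centre line of the jaws, within the pads' length; the fingertips stand 19 mm ahead of it and the grasp point (between the pads) is the TCP; z points along the fingers, y is the line along which they close (so a half turn about z gives the same grasp; the last joint's range is limited). The gripper opens to 85 mm and grips with 20 to 120 N. Pads are 22 mm wide; open, the fingers measure 114 mm over their backs; the gripper's body (76 mm by 85 mm) begins 54 mm behind the grasp point. The pads swing forward as they close: fully open they stand 13 mm farther back than shut.
Start: joints at [-1.204, 0.264, 1.604, -0, 1.274, -0.037], TCP at [265.212, -620.71, 250.28] pointing down, gripper open.
Joint ranges: [-2.63, 2.63], [-0.94, 2.18], [0.31, 2.57], [-1.31, 4.45], [0, 2.66], [-2.55, 2.55]. Speed limits (rad/s): [2.57, 2.57, 3.14, 3.14, 3.14, 3.14].

INTERFACE

Orientations are given as a unit quaternion [w, x, y, z].
In Python, from rig import * gives the robot as it stands.
- The arm moves only by the tool apply_moves, never from a script. Its argument "commands" is a list of rows, each a list of 3 entries, a list of its own where there are three numbers: the shift along the world's x, y, z in cm, then the turn, a rotation vector about the world's x, y, z in rad, then the opening, from 0 (shut) to 1 (fully open). A call has 1 to 20 rows; each row is the pose to reach, as a shift and turn from the pose commanded when the call began; what a row does not reach only later rows make up. A row lasts 1/8 s, in which the tool goes at most 62.5 mm and 10.7 degrees, less where a joint would pass 70% of its speed; a pose out of reach is approached as far as the arm can. A call with a gripper value outside its range is refused whole. The fingers move at their own pace and stop on an object; "squeeze" is the grip in N (left out, the last holds). Time passes only in rows, so rows that repeat a pose let the fingers close. It gives the time, the measured TCP pose, the force, the opening and the grip force at its end, in the units of the state.
- state(): the state, without advancing time (a new reading comes with each control period).
- read_camera(name): name is "scene" or "top" or "wrist"; returns a dict with "img" (400x640x3 uint8, red, green, blue), "fx", "fy", "cx", "cy" (pixels), "k1" (the pictures are not rectified: a ray, as slopes to the right and down, at radius r is drawn at 1 + k1 r^2 times it, then the intrinsics apply), "extrinsics" (4x4, takes a point from world to camera coordinates); the wrist camera has in their place "tool_from_camera" (4x4, takes a point from camera to tool coordinates, whose origin is the TCP and whose axes are the flange's). Camera axes: x right, y up, looking along -z (the intrinsics and any distortion apply to the point x, -y, -z); pixel columns grow to the right and rows downward; lengths in mm; the calibration is good to about 2 mm. A picture is of the moment at which its call begins: read the wrist's pose just before it. There is no depth.
- job_done(): hands the job in; it is judged then, once.
Trained networks look in the newest picture that a camera, given by its name, has taken for a name from the list of things; names that differ only in an ending like _2 or _b are one class to them, and where a whole thing is asked for, a point or a joint stands for the part that bears it (a point fixed in the world has none). Each returns a list of dicts, best first, with "p" (0 to 1); they miss things now and then, are a little off and sometimes report something else, mostly with a low value. They report only what shows in the picture. A call takes as long as a camera call. They do not tell look-alikes from the thing itself.
- boxes_of(query, camera): "location" ([row, column] in pixels, amid what is visible of it).
- masks_of(query, camera): "region" (400x640 bool, what is visible of it) and "location" ([row, column] in pixels, amid what is visible of it).
- tip_of(query, camera): "location" ([row, column] in pixels: a listed point, or the origin of a listed thing).
The state is a dict: "clock": time; "qpos": joint angles; "dq": joint speeds; "joint_efforts": joint torques, N m; "tcp_pos": TCP position; "orientation": TCP orientation; "force": force on the tool from outside, world axes, zero at the start; "wrist_torque": the same for the moment, N m; "width": finger opening in mm; "gripper_force": force on a finger pad.
Only numpy, scipy, OpenCV 4.12 (cv2) and the standard library are available. Lean on these libraries where they do the work, as an engineer would, in place of code of your own. Each camera call takes 0.05 s, during which the arm holds its last target. There are 200 camera calls.

TASK

The stall is closing: stand all the copper fuel tins (two to four) upright on the floor of the steel carrying box, then gently lower its lid until fully closed. Then lay the wooden hold-down bar flat along the middle of the lid, its grip block about 100 mm from the clamp's screw so that one end lies well under the pad on the blue anvil, and turn the crank clockwise until the pad meets the bar and holds it snug, its cushion squeezed about 4 mm and never over 7. Let go of everything and leave the other things on the table alone.

Things in the scene. Friction and masses are not known exactly. Their poses are not given: they have to be found in the camera images.
- crate_floor (a point): the steel carrying box, fixed to the table: 140 (x) x 254 (y) mm outside, walls 5 mm thick and 75 mm high above the table, inside 130 x 244 mm. This point: middle of its inner floor, 5 mm above the table. Its x axis points from the box's front wall to the hinged wall, y along the box away from the clamp, z up. Four tins stand in it in one row along y
- lid (a joint): the box's lid, a 140 x 254 x 6 mm plate hinged along the top of the wall at the box's +x side: 0 is closed flat on the rim, about 1.6 to 1.85 rad at the start (standing open, leaning a little back). Its stiff hinge (about 0.36 N m) stays at any angle; it closes by pushing on its outer face near the free edge or by its handle
- lid_hinge (a point): middle of the lid's hinge line, 75 mm above the table; the lid's own frame: its plate runs from this point 140 mm along its own -x and 127 mm to either side along y; its z points out of the outer face (up when closed), which is 6 mm from this point
- lid_handle (a point): middle of the black bow handle on the lid's outer face: a round bar 10 mm thick, 70 mm long along the hinge direction, 26 mm off the face, 25 mm from the free edge and 55 mm from the lid's middle towards the end far from the clamp
- anvil_top (a point): on top of the anvil (50 mm in x, 68 in y) of the blue C-shaped screw clamp at the -y end of the box, straight below the screw, 165 mm along -y from the box's middle, 81 mm above the table, level with the closed lid's top. Axes as the box. Clamp arm: 34 mm wide, 149 to 175 mm above the table, ends 17 mm past the screw axis towards the box; spine 35 mm beyond the axis, away from the box
- pad_face (a point): centre of the underside of the clamp's round black pad (28 mm in diameter) on the screw above the anvil; 27 to 34 mm above the anvil at the start
- pad (a joint): how far the pad's sprung cushion is squeezed, m: 0 when the pad is free, 0.009 at its stop; the spring gives 10 N per mm. 2 to 7 mm is snug
- crank (a joint): turn of the clamp's crank, rad: grows as it turns clockwise seen from above, which lowers the pad 10 mm per full turn (0 to 4 at the start, stop at 22). The screw's own friction is about 0.13 N m and it stays where it is left. The resistance grows as the cushion is squeezed, about 0.016 N m for each 10 N
- crank_axis (a point): point on the screw's axis at the height of the foot of the crank's knob; 38 mm from the knob's axis
- knob_mid (a point): middle of the crank's upright red knob: cylinder 20 mm in diameter, 42 mm tall, spinning freely on its pin, 38 mm from the screw's axis and some 0.24 m above the table; it goes round with the crank and sinks with the screw
- bar_grip (a point): middle of the black grip block (32 mm along the bar, 24 mm wide, 30 mm tall) standing on the middle of the hold-down bar: a wooden bar with red ends, 240 mm long (its x axis) x 28 mm wide x 16 mm thick, 250 g, both ends alike. This point is 31 mm above the bar's underside (23 mm above the middle of the bar)
- tin1_mid (a point): a fuel tin for a chafing dish: copper-coloured upright cylinder 52 mm in diameter, 60 mm tall, about 200 g, with a yellow band; this point is its centre, 30 mm above its underside, z along the tin's axis. May be absent (None)
- tin2_mid (a point): a fuel tin for a chafing dish: copper-coloured upright cylinder 52 mm in diameter, 60 mm tall, about 200 g, with a yellow band; this point is its centre, 30 mm above its underside, z along the tin's axis. May be absent (None)
- tin3_mid (a point): a fuel tin for a chafing dish: copper-coloured upright cylinder 52 mm in diameter, 60 mm tall, about 200 g, with a yellow band; this point is its centre, 30 mm above its underside, z along the tin's axis. May be absent (None)
- tin4_mid (a point): a fuel tin for a chafing dish: copper-coloured upright cylinder 52 mm in diameter, 60 mm tall, about 200 g, with a yellow band; this point is its centre, 30 mm above its underside, z along the tin's axis. May be absent (None)
- ketchup: a red squeeze bottle, 56 mm in diameter, 170 mm tall, a bystander to be left alone; origin on its underside
- mustard: a yellow squeeze bottle, 56 mm in diameter, 170 mm tall, a bystander to be left alone; origin on its underside
- relish: a green glass jar, 68 mm in diameter, 90 mm tall, a bystander to be left alone; origin on its underside
- mug: a white mug, 76 mm in diameter, 90 mm tall, a bystander to be left alone; origin on its underside
- spatula: a spatula 260 mm long lying on the table, a bystander to be left alone; origin on its underside
Mind the look-alikes: they are no part of the job. What is shaped like the part that bears tin2_mid but red is not meant. Leave any purple look-alike of the part that bears tin1_mid alone.

How it is judged:
By the outcome, as a careful person would: the job done as asked, in the order asked, and still so for the second after the job is handed in, with the robot touching nothing.
Of tin1, tin2, tin3, tin4 only 2 to 4 are there at a start; the rules pass over those that are not, and their reading is None.
At some moment in a run one of tin1, tin2, tin3, tin4 may be knocked a few centimetres aside while the robot is not near it.
It also fails if it takes over 210 s, if anything falls off the work surface, if the arm or the gripper's body presses on something with over 40 N, if the wrist force passes 120 N, or if a joint passes its speed limit or range.

## Working session

There is one attempt and no reset: what is moved stays moved. The work goes in short steps, Python scripts to look and compute and a tool call to move; the robot and the scene stay as the last step left them, time stands still between calls to the robot, and variables do not carry over. Pictures are saved under pics/ and viewed, at most 14 in all, crops included, and the job is handed in when it is done.

Besides the shell and the picture viewer there is one more tool, called after "Request:" as name(argument=value, ...), one argument or row to a line, values as JSON. apply_moves: Moves the arm, as the interface text tells. Its arguments: {"type":"object","properties":{"commands":{"type":"array"},"squeeze":{"type":"number"}},"required":["commands"]}

```bash
mkdir -p pics; ls; cat > h.py <<'E'
from rig import *
import numpy as np, cv2
from scipy.spatial.transform import Rotation as R
def cam(n):
    s=state(); c=read_camera(n)
    if n=="wrist":
        q=s["orientation"]; T=np.eye(4); T[:3,:3]=R.from_quat([q[1],q[2],q[3],q[0]]).as_matrix(); T[:3,3]=s["tcp_pos"]
        c["wfc"]=T@np.array(c["tool_from_camera"])
    else: c["wfc"]=np.linalg.inv(np.array(c["extrinsics"]))
    return c
def ray(c,rc):
    r,k=rc
    K=np.array([[c["fx"],0,c["cx"]],[0,c["fy"],c["cy"]],[0,0,1.]])
    p=cv2.undistortPoints(np.array([[[k,r]]],float),K,np.array([c["k1"],0,0,0.]))[0,0]
    d=c["wfc"][:3,:3]@np.array([p[0],-p[1],-1]); return c["wfc"][:3,3],d/np.linalg.norm(d)
def atz(c,rc,z):
    o,d=ray(c,rc); return o+d*(z-o[2])/d[2]
def tri(rs):
    A=np.zeros((3,3));b=np.zeros(3)
    for o,d in rs:
        P=np.eye(3)-np.outer(d,d);A+=P;b+=P@o
    x=np.linalg.solve(A,b); return x,[np.linalg.norm((np.eye(3)-np.outer(d,d))@(x-o)) for o,d in rs]
def proj(c,p):
    q=np.linalg.inv(c["wfc"])@np.append(p,1); x,y=q[0]/-q[2],-q[1]/-q[2]; f=1+c["k1"]*(x*x+y*y)
    return c["fy"]*y*f+c["cy"], c["fx"]*x*f+c["cx"]
def save(c,n): cv2.imwrite("pics/"+n,c["img"][:,:,::-1])
E
python3 - <<'E'
from h import *
np.set_printoptions(precision=1,suppress=True)
C={n:cam(n) for n in("scene","top")}
for n,c in C.items(): save(c,n+"0.png"); print(n,c["wfc"],c["fx"],c["k1"])
for q in["crate_floor","lid_hinge","lid_handle","anvil_top","pad_face","crank_axis","knob_mid","bar_grip","tin1_mid"]:
    for n in C:
        print(q,n,[(np.round(d["location"]),round(d["p"],2)) for d in tip_of(q,n)])
print(state())
E
```

```text
pics
scene [[  -0.7   -0.5    0.5 1277.5]
 [   0.7   -0.5    0.5  732.3]
 [  -0.     0.7    0.7 1170.9]
 [   0.     0.     0.     1. ]] 500.68601002653446 0.03206611478627511
top [[   0.     1.    -0.1  352.6]
 [  -1.    -0.    -0.    13. ]
 [  -0.     0.1    1.  1268.3]
 [   0.     0.     0.     1. ]] 365.027773872492 -0.005902538497789369
crate_floor scene [(array([279., 305.]), 0.94)]
crate_floor top [(array([180., 306.]), 0.93)]
lid_hinge scene [(array([276., 284.]), 0.88)]
lid_hinge top [(array([156., 306.]), 0.95), (array([249., 452.]), 0.29)]
lid_handle scene [(array([269., 284.]), 0.64)]
lid_handle top [(array([124., 293.]), 0.73)]
anvil_top scene [(array([223., 264.]), 0.36)]
anvil_top top [(array([176., 355.]), 0.77)]
pad_face scene [(array([221., 264.]), 0.37), (array([275., 476.]), 0.35)]
pad_face top [(array([170., 356.]), 0.45)]
crank_axis scene [(array([197., 263.]), 0.47)]
crank_axis top [(array([165., 360.]), 0.49)]
knob_mid scene [(array([187., 248.]), 0.39)]
knob_mid top [(array([163., 374.]), 0.57)]
bar_grip scene [(array([219., 328.]), 0.94)]
bar_grip top [(array([236., 342.]), 0.98), (array([279., 201.]), 0.68), (array([159., 373.]), 0.23)]
tin1_mid scene [(array([187., 281.]), 0.6), (array([173., 301.]), 0.55), (array([275., 482.]), 0.45), (array([229., 263.]), 0.37)]
tin1_mid top [(array([268., 398.]), 0.82), (array([234., 402.]), 0.76)]
{'clock': 1.0, 'qpos': array([-1.2,  0.3,  1.6, -0. ,  1.3, -0. ]), 'dq': array([ 0.,  0., -0.,  0., -0., -0.]), 'joint_efforts': array([ -0. , -51.5, -36.8,  -0. ,   0. ,   0. ]), 'tcp_pos': array([ 265.2, -620.7,  250.3]), 'orientation': array([0. , 1. , 0.2, 0. ]), 'force': array([ 0.5,  0.2, -0.3]), 'wrist_torque': array([-0.,  0., -0.]), 'gripper_force': 0.0, 'width': 85.29765398558797}
```

View pics/scene0.png

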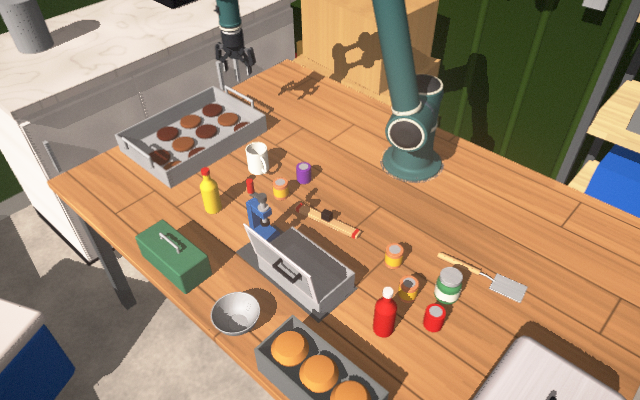

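View pics/top0.png

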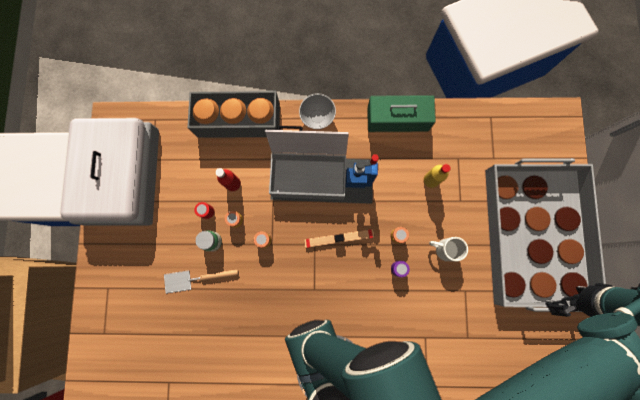

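Top view: box at (175,308), with the clamp right of it at (173,362) and the bar at (238,340). Orange-lidded tins sit at (235,400), (239,262) and (218,232); purple (269,400) and red (210,205) are look-alikes. I'll zoom in.

```bash
python3 - <<'E'
from h import *
a=cv2.imread("pics/scene0.png");b=cv2.imread("pics/top0.png")
i=cv2.resize(a[225:345,340:460],(390,390),interpolation=3); j=cv2.resize(b[190:280,190:280],(390,390),interpolation=3)
cv2.imwrite("pics/crop1.png",np.hstack([i,j]))
i=cv2.resize(a[140:300,230:370],(390,446),interpolation=3); j=cv2.resize(b[120:260,265:415],(390,364),interpolation=3)
j=cv2.copyMakeBorder(j,0,446-364,0,0,0); cv2.imwrite("pics/crop2.png",np.hstack([i,j]))
E
```

```text
(no output)
```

View pics/crop1.png

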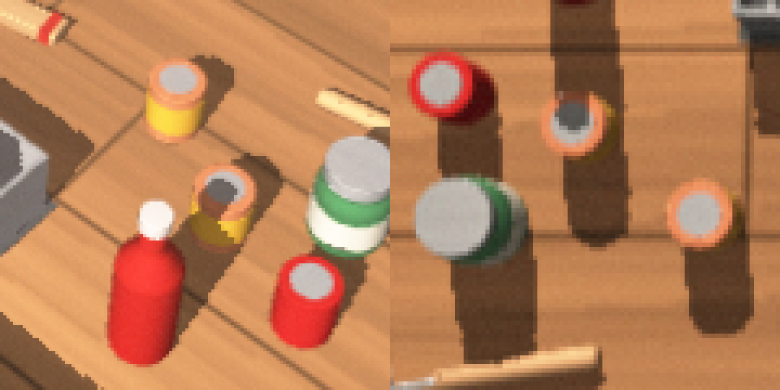

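View pics/crop2.png

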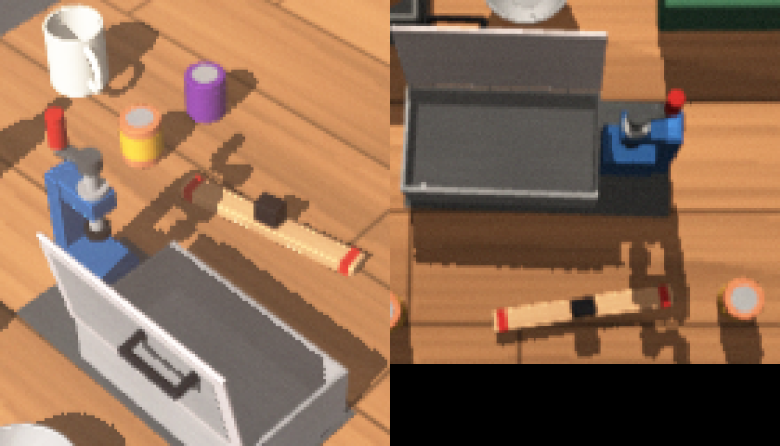

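Both crops show three upright tins: A at top (239,261), B at (219,232), C at (235,401). The bar lies flat with its block upward, the lid is open, and the knob is at top about (159,375).

```bash
python3 - <<'E'
from h import *
np.set_printoptions(precision=1,suppress=True)
C={n:cam(n) for n in("scene","top")}
for n,s,t in[("A",(249,394.8),(239.4,261.3)),("B",(283.5,408.9),(218.6,232.2)),("C",(182,280.6),(235,401.2)),("grip",(219,328),(236,342)),("floor",(279,305),(180,306)),("knobtop",(140+110/2.786,230+55/2.786),(120+97/2.6,265+287/2.6)),("handle",(269,284),(124,293)),
 ("barendL",(140+262/2.786,230+352/2.786),(120+320/2.6,265+111/2.6)),("barendR",(140+186/2.786,230+192/2.786),(120+296/2.6,265+275/2.6))]:
    print(n,*tri([ray(C["scene"],s),ray(C["top"],t)]))
c=C["top"]
print("rim FL,FR",atz(c,(193.5,269.6),75),atz(c,(195.8,345.4),75))
print("hinge",atz(c,(156,306),75),"anvil",atz(c,(176,355),81))
for q in["tin1_mid","bar_grip"]:
  for n in C: print(q,n,[(np.round(d["location"]),round(d["p"],2)) for d in boxes_of(q,n)])
E
```

```text
A [429.5 234.1  63.2] [np.float64(1.1159558751659568), np.float64(1.1159558751659524)]
B [500.  335.1  57.5] [np.float64(0.4418575245304243), np.float64(0.4418575245304364)]
C [ 445.  -226.8   62.9] [np.float64(1.3542872516834892), np.float64(1.3542872516834528)]
grip [439.9 -28.4  18.3] [np.float64(9.10857102073602), np.float64(9.10857102073594)]
floor [648.1  86.6   3.3] [np.float64(4.638053416358465), np.float64(4.638053416358584)]
knobtop [ 648.1 -120.3  267.6] [np.float64(1.1411268568508801), np.float64(1.1411268568509947)]
handle [771.8 125.3 198.6] [np.float64(7.091799761957219), np.float64(7.091799761957167)]
barendL [420.3  83.4  10.8] [np.float64(1.8167712545679904), np.float64(1.8167712545679537)]
barendR [ 453.3 -134.2   13. ] [np.float64(0.2112852446037739), np.float64(0.2112852446038627)]
rim FL,FR [582.7 207.3  75. ] [574.6 -45.5  75. ]
hinge [711.6  86.5  75. ] anvil [640.3 -77.5  81. ]
tin1_mid scene [(array([187., 279.]), 0.54), (array([171., 304.]), 0.54)]
tin1_mid top [(array([231., 402.]), 0.75), (array([267., 398.]), 0.65)]
bar_grip scene [(array([221., 328.]), 0.86), (array([284., 447.]), 0.17)]
bar_grip top [(array([237., 339.]), 0.77), (array([233., 403.]), 0.71)]
```

```bash
python3 - <<'E'
from h import *
s=state();q=s["orientation"];M=R.from_quat([q[1],q[2],q[3],q[0]]).as_matrix();print(M.round(3))
c=cam("wrist");print(c["tool_from_camera"],c["fx"],c["k1"]); save(c,"w0.png")
E
```

```text
[[ 0.92   0.393  0.   ]
 [ 0.393 -0.92  -0.   ]
 [ 0.     0.    -1.   ]]
[[ 1.08421183e-04  9.49337395e-01  3.14258648e-01  8.12633631e+01]
 [ 9.99999964e-01 -1.79875043e-04  1.98374575e-04 -1.28504887e-01]
 [ 2.44851691e-04  3.14258616e-01 -9.49337381e-01 -1.22866002e+02]
 [ 0.00000000e+00  0.00000000e+00  0.00000000e+00  1.00000000e+00]] 318.9922821882953 -0.0032312623381316693
```

Request:
apply_moves(
  commands=[
    [[18,39.4,-6],[0,0,1.135],1],
    [[18,39.4,-6],[0,0,1.135],1],
    [[18,39.4,-6],[0,0,1.135],1],
    [[18,39.4,-6],[0,0,1.135],1],
    [[18,39.4,-6],[0,0,1.135],1],
    [[18,39.4,-6],[0,0,1.135],1],
    [[18,39.4,-6],[0,0,1.135],1],
    [[18,39.4,-6],[0,0,1.135],1],
    [[18,39.4,-6],[0,0,1.135],1],
    [[18,39.4,-6],[0,0,1.135],1],
  ],
  squeeze=30,
)

```text
clock: 2.6
tcp_pos: [445.0, -228.1, 190.7]
orientation: [0.0, 0.719, 0.695, -0.0]
force: [-0.9, -0.2, 0.1]
width: 85.6
gripper_force: 0.0
```

```bash
python3 - <<'E'
from h import *
np.set_printoptions(precision=1,suppress=True)
c=cam("wrist");save(c,"w1.png");print(state()["tcp_pos"],state()["force"])
h=cv2.cvtColor(c["img"],cv2.COLOR_RGB2HSV)
for d in tip_of("tin1_mid","wrist"): print(d["p"],d["location"],atz(c,d["location"],30))
E
```

```text
[ 444.9 -228.2  190.6] [-0.1  1.3  0.1]
0.93 [190.7, 203.8] [ 335.9 -228.8   30. ]
0.64 [183.6, 322.4] [ 446.2 -225.7   30. ]
```

View pics/w1.png

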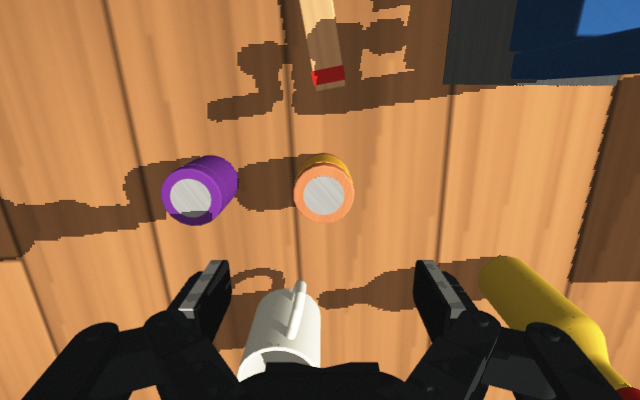

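Copper tin C is centred between the fingers at (193,323); the purple look-alike is at (195,190). Grasping it.

Request:
apply_moves(
  commands=[
    [[0.1,0.1,-5],[0,0,0],1],
    [[0.1,0.1,-10],[0,0,0],1],
    [[0.1,0.1,-13],[0,0,0],1],
    [[0.1,0.1,-15],[0,0,0],0.9],
    [[0.1,0.1,-15],[0,0,0],0.3],
    [[0.1,0.1,-15],[0,0,0],0.3],
    [[0.1,0.1,-15],[0,0,0],0.3],
    [[0.1,0.1,-15],[0,0,0],0.3],
    [[0.1,0.1,-13],[0,0,0],0.3],
    [[0.1,0.1,-9],[0,0,0],0.3],
    [[0.1,0.1,-4],[0,0,0],0.3],
    [[0.1,0.1,0],[0,0,0],0.3],
    [[0.1,0.1,0],[0,0,0],0.3],
  ],
  squeeze=30,
)

```text
clock: 4.32
tcp_pos: [449.0, -227.2, 195.1]
orientation: [0.005, 0.718, 0.696, 0.001]
force: [0.2, -0.3, -2.2]
width: 51.6
gripper_force: 31.9
```

Request:
apply_moves(
  commands=[
    [[4,26,8],[0,0,0],0.3],
    [[6,26,8],[0,0,0],0.3],
    [[8,26,8],[0,0,0],0.3],
    [[10,26,8],[0,0,0],0.3],
    [[10,26,8],[0,0,0],0.3],
    [[10,26,8],[0,0,0],0.3],
    [[10,26,8],[0,0,0],0.3],
    [[10,26,8],[0,0,0],0.3],
  ],
)

```text
clock: 5.32
tcp_pos: [545.1, 33.3, 269.0]
orientation: [-0.001, 0.719, 0.695, -0.001]
force: [0.8, -0.8, -1.8]
width: 51.3
gripper_force: 32.0
```

```bash
python3 - <<'E'
from h import *
import pickle
np.set_printoptions(precision=1,suppress=True)
c=cam("wrist");save(c,"w2.png");pickle.dump(c,open("w2.pkl","wb"));print(state()["tcp_pos"],state()["width"])
for q in["crate_floor","lid_hinge","anvil_top","bar_grip"]:
  for d in tip_of(q,"wrist"): print(q,d["p"],d["location"],ray(c,d["location"]),atz(c,d["location"],{"crate_floor":5,"lid_hinge":75,"anvil_top":81}.get(q,31)))
E
```

```text
[545.2  33.2 269.3] 51.20573886488859
crate_floor 0.95 [117.6, 409.4] (array([548.4, 114.4, 391.8]), array([ 0.3, -0.1, -1. ])) [649.7  84.3   5. ]
lid_hinge 0.69 [126.8, 498.2] (array([548.4, 114.4, 391.8]), array([ 0.5, -0.1, -0.9])) [718.2  78.2  75. ]
anvil_top 0.62 [275.4, 410.8] (array([548.4, 114.4, 391.8]), array([ 0.2, -0.5, -0.8])) [640.5 -81.   81. ]
bar_grip 0.81 [216.1, 236.3] (array([548.4, 114.4, 391.8]), array([-0.3, -0.3, -0.9])) [439.2 -23.2  31. ]
```

Request:
apply_moves(
  commands=[
    [[2,6,0],[0,0,0],0.3],
    [[4,12,0],[0,0,0],0.3],
    [[4,12,0],[0,0,0],0.3],
    [[4,12,0],[0,0,0],0.3],
  ],
)

```text
clock: 6.08
tcp_pos: [586.0, 154.1, 270.0]
orientation: [0.0, 0.718, 0.696, -0.001]
force: [-0.5, -0.5, -2.4]
width: 51.5
gripper_force: 32.2
```

```bash
python3 - <<'E'
from h import *
import pickle
np.set_printoptions(precision=1,suppress=True)
c=cam("wrist");save(c,"w3.png");pickle.dump(c,open("w3.pkl","wb"));print(state()["tcp_pos"],state()["width"])
for q in["crate_floor","lid_hinge","anvil_top","bar_grip"]:
  for d in tip_of(q,"wrist"): print(q,d["p"],d["location"],ray(c,d["location"]),atz(c,d["location"],{"crate_floor":5,"lid_hinge":75,"anvil_top":81}.get(q,31)))
a=cv2.imread("pics/w2.png");b=cv2.imread("pics/w3.png")
cv2.imwrite("pics/w23.png",np.vstack([a[:300],b[:300]]))
E
```

```text
[585.9 153.5 270.1] 51.62590262691295
crate_floor 0.68 [215.2, 369.6] (array([589. , 235.3, 392.8]), array([ 0.1, -0.4, -0.9])) [646.2  83.    5. ]
crate_floor 0.25 [302.0, 217.6] (array([589. , 235.3, 392.8]), array([-0.3, -0.6, -0.8])) [430.4 -43.9   5. ]
lid_hinge 0.74 [239.2, 444.3] (array([589. , 235.3, 392.8]), array([ 0.3, -0.4, -0.8])) [718.1  79.8  75. ]
anvil_top 0.82 [361.8, 374.4] (array([589. , 235.3, 392.8]), array([ 0.1, -0.7, -0.7])) [644.2 -82.3  81. ]
bar_grip 0.79 [302.0, 213.6] (array([589. , 235.3, 392.8]), array([-0.3, -0.6, -0.8])) [435.7 -25.   31. ]
bar_grip 0.35 [360.0, 374.5] (array([589. , 235.3, 392.8]), array([ 0.1, -0.7, -0.7])) [ 653.1 -130.    31. ]
```

View pics/w23.png

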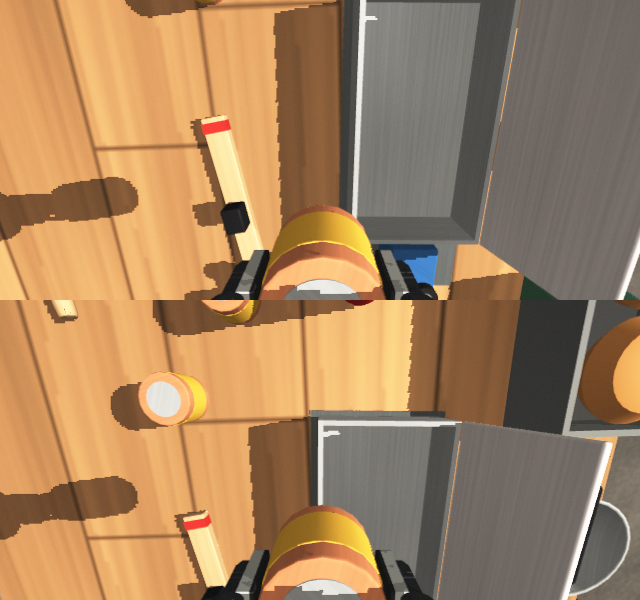

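Top half (w2): the empty box interior spans (0–240, 345–500), with the bar block at (217,236). Bottom half (w3): the box's far corners are at rows ~111–122, cols 311 and 459. Tin A is at (98,165), and the lid leans back.

```bash
python3 - <<'E'
from h import *
import pickle
np.set_printoptions(precision=1,suppress=True)
c2=pickle.load(open("w2.pkl","rb"));c=pickle.load(open("w3.pkl","rb"))
print("FL",atz(c,(111.5,311),75),"BL",atz(c,(122,460),75))
print("innerfrontR",atz(c2,(216,358),75),"hingeR",atz(c2,(243,479),75),"frontedge",atz(c2,(5,361),75), atz(c2,(150,357),75))
print("grip",*tri([ray(c2,(216.1,236.3)),ray(c,(302,213.6))]),"A",atz(c,(98,164),60))
print("bar redend",atz(c2,(124,216),16),atz(c,(221,197),16), "barmid lower",atz(c2,(232,243),16))
print("hinge",*tri([ray(c2,(126.8,498.2)),ray(c,(239.2,444.3))]))
print("anvil",*tri([ray(c2,(275.4,410.8)),ray(c,(361.8,374.4))]))
E
```

```text
FL [577.9 219.2  75. ] BL [722.2 204.9  75. ]
innerfrontR [582.1 -10.4  75. ] hingeR [714.7 -46.4  75. ] frontedge [584.3 186.6  75. ] [580.9  60.   75. ]
grip [440.2 -19.9  38.5] [np.float64(1.3278445568204806), np.float64(1.3278445568204984)] A [431.6 236.   60. ]
bar redend [424.6  85.3  16. ] [425.   86.1  16. ] barmid lower [440.7 -51.   16. ]
hinge [719.8  77.9  71.4] [np.float64(0.2387246937524472), np.float64(0.23872469375240854)]
anvil [642.9 -83.2  78.9] [np.float64(1.789861016256179), np.float64(1.7898610162561015)]
```

Request:
apply_moves(
  commands=[
    [[6,-14.3,0],[0,0,0],0.3],
    [[6,-14.3,0],[0,0,0],0.3],
    [[6,-14.3,-3],[0,0,0],0.3],
    [[6,-14.3,-8],[0,0,0],0.3],
    [[6,-14.3,-13],[0,0,0],0.3],
    [[6,-14.3,-18],[0,0,0],0.3],
    [[6,-14.3,-20.5],[0,0,0],0.3],
    [[6,-14.3,-22],[0,0,0],0.3],
    [[6,-14.3,-22.3],[0,0,0],0.3],
    [[6,-14.3,-22.4],[0,0,0],0.3],
    [[6,-14.3,-22.4],[0,0,0],0.3],
  ],
)

```text
clock: 7.7
tcp_pos: [647.5, 11.2, 48.0]
orientation: [0.001, 0.718, 0.696, 0.001]
force: [0.3, 0.7, -1.8]
width: 51.2
gripper_force: 32.3
```

Request:
apply_moves(
  commands=[
    [[0,0,0],[0,0,0],0.75],
    [[0,0,0],[0,0,0],0.75],
    [[0,0,0],[0,0,0],0.75],
    [[0,0,5],[0,0,0],0.75],
    [[0,0,11],[0,0,0],0.75],
    [[-4,3,15],[0,0,0],1],
    [[-21.5,22.4,15],[0,0,0],1],
    [[-21.5,22.4,15],[0,0,0],1],
    [[-21.5,22.4,15],[0,0,0],1],
    [[-21.5,22.4,15],[0,0,0],1],
    [[-21.5,22.4,15],[0,0,0],1],
    [[-21.5,22.4,15],[0,0,0],1],
    [[-21.5,22.4,15],[0,0,0],1],
  ],
)

```text
clock: 9.32
tcp_pos: [432.3, 234.6, 196.4]
orientation: [0.0, 0.719, 0.695, 0.0]
force: [0.2, 0.3, 0.3]
width: 85.4
gripper_force: 0.0
```

```bash
cat > tin.py <<'E'
from h import *
np.set_printoptions(precision=1,suppress=True)
c=cam("wrist");print(state()["tcp_pos"])
h=cv2.cvtColor(c["img"],cv2.COLOR_RGB2HSV)
for q,z in(("tin1_mid",30),):
  for d in masks_of(q,"wrist"):
    m=d["region"]; print(round(d["p"],2),np.round(d["location"]),"hue",np.median(h[...,0][m]),"sat",np.median(h[...,1][m]))
  for d in tip_of(q,"wrist"): print(round(d["p"],2),np.round(d["location"]),atz(c,d["location"],z))
E
python3 tin.py
```

```text
[432.3 234.4 196.4]
0.55 [393. 508.] hue 9.0 sat 164.0
```

```bash
cat > disc.py <<'E'
from h import *
np.set_printoptions(precision=1,suppress=True)
c=cam("wrist");print(state()["tcp_pos"])
h=cv2.cvtColor(c["img"],cv2.COLOR_RGB2HSV)
m=((h[...,1]<60)&(h[...,2]>60)).astype(np.uint8); m[340:]=0
n,l,st,ce=cv2.connectedComponentsWithStats(m)
for i in range(1,n):
    if 300<st[i,4]<20000: print(st[i],ce[i][::-1],atz(c,ce[i][::-1],60))
cv2.imwrite("pics/last.png",c["img"][:,:,::-1])
E
python3 disc.py
```

```text
[432.1 234.4 196.2]
[280   0  54  12 454] [  4.4 306.3] [426.4 376.2  60. ]
[ 386   38   45   48 1708] [ 61.4 407.9] [500.6 336.2  60. ]
[ 300  175   39   37 1163] [193. 319.] [430.3 235.4  60. ]
[178 261  44  58 725] [289.7 197.9] [312.5 143.7  60. ]
[423 260  44  59 737] [289.1 445.4] [546.1 136.4  60. ]
```

Request:
apply_moves(
  commands=[
    [[-0.1,0,-6],[0,0,0],1],
    [[-0.1,0,-11],[0,0,0],1],
    [[-0.1,0,-14],[0,0,0],1],
    [[-0.1,0,-15.6],[0,0,0],0.9],
    [[-0.1,0,-15.6],[0,0,0],0.3],
    [[-0.1,0,-15.6],[0,0,0],0.3],
    [[-0.1,0,-15.6],[0,0,0],0.3],
    [[-0.1,0,-15.6],[0,0,0],0.3],
    [[0,0,-10],[0,0,0],0.3],
    [[0,0,-5],[0,0,0],0.3],
    [[0,0,0],[0,0,0],0.3],
    [[21.7,-14.9,1],[0,0,0],0.3],
    [[21.7,-14.9,1],[0,0,0],0.3],
    [[21.7,-14.9,1],[0,0,0],0.3],
    [[21.7,-14.9,1],[0,0,0],0.3],
    [[21.7,-14.9,1],[0,0,0],0.3],
    [[21.7,-14.9,1],[0,0,0],0.3],
  ],
)

```text
clock: 11.65
tcp_pos: [648.3, 85.7, 205.8]
orientation: [-0.0, 0.719, 0.695, -0.0]
force: [0.5, -0.5, -2.8]
width: 51.2
gripper_force: 33.5
```

```bash
python3 disc.py
```

```text
[647.3  86.5 205.7]
[ 279  276   87   64 4629] [309.4 321.7] [644.3 -38.2  60. ]
```

View pics/last.png

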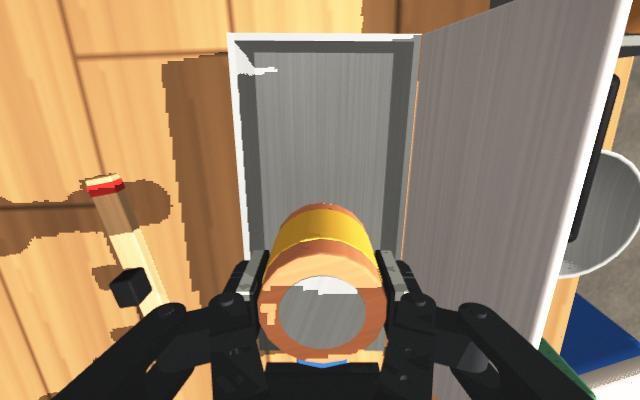

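Held tin A at (310,322) is centred across the box interior (cols 240–405). Placing it, then going to B.

Request:
apply_moves(
  commands=[
    [[0,0,-6],[0,0,0],0.3],
    [[0,0,-11],[0,0,0],0.3],
    [[0,0,-14.5],[0,0,0],0.3],
    [[0,0,-15.8],[0,0,0],0.3],
    [[0,0,-16],[0,0,0],0.3],
    [[0,0,-16],[0,0,0],0.3],
    [[0,0,-16],[0,0,0],0.75],
    [[0,0,-16],[0,0,0],0.75],
    [[0,0,-16],[0,0,0],0.75],
    [[0,0,-11],[0,0,0],0.75],
    [[0,0,-5],[0,0,0],0.75],
    [[-3,4,0],[0,0,0],1],
    [[-14.8,24.9,0],[0,0,0],1],
    [[-14.8,24.9,0],[0,0,0],1],
    [[-14.8,24.9,0],[0,0,0],1],
    [[-14.8,24.9,0],[0,0,0],1],
    [[-14.8,24.9,0],[0,0,0],1],
    [[-14.8,24.9,0],[0,0,0],1],
    [[-14.8,24.9,0],[0,0,0],1],
  ],
)

```text
clock: 14.08
tcp_pos: [501.0, 334.1, 206.2]
orientation: [0.0, 0.719, 0.695, -0.0]
force: [0.3, 0.2, -0.2]
width: 85.5
gripper_force: 0.0
```

```bash
python3 disc.py
```

```text
[501.  334.  206.2]
[  46    0   77   62 1646] [15.2 83.1] [327.6 477.   60. ]
[ 335   34   43   47 1596] [ 57.  355.8] [531.3 441.3  60. ]
[ 171   52   87   86 5828] [ 94.3 214.1] [417.8 417.6  60. ]
[238  54  38  78 414] [ 92.5 266.2] [459.7 417.6  60. ]
[ 302  171   38   36 1085] [188.5 320.7] [500.6 336.2  60. ]
[ 524  181   65   52 2511] [205.9 556.5] [711.1 312.9  60. ]
[178 261  44  58 736] [289.6 198. ] [376.6 236.9  60. ]
[ 423  261  135   69 4247] [296.4 493.6] [667.7 219.2  60. ]
[ 387  270   44   70 1786] [309.1 405.7] [581.4 207.2  60. ]
[557 317  37  23 368] [329.8 572.1] [754.3 175.8  60. ]
```

Request:
apply_moves(
  commands=[
    [[0,0.1,-6],[0,0,0],1],
    [[0,0.1,-12],[0,0,0],1],
    [[0,0.1,-15],[0,0,0],1],
    [[0,0.1,-16.6],[0,0,0],0.9],
    [[0,0.1,-16.6],[0,0,0],0.3],
    [[0,0.1,-16.6],[0,0,0],0.3],
    [[0,0.1,-16.6],[0,0,0],0.3],
    [[0,0.1,-16.6],[0,0,0],0.3],
    [[0,0,-10],[0,0,0],0.3],
    [[0,0,-5],[0,0,0],0.3],
    [[0,0,0],[0,0,0],0.3],
    [[15,-17.4,0],[0,0,0],0.3],
    [[15,-17.4,0],[0,0,0],0.3],
    [[15,-17.4,0],[0,0,0],0.3],
    [[15,-17.4,0],[0,0,0],0.3],
    [[15,-17.4,0],[0,0,0],0.3],
  ],
)

```text
clock: 16.12
tcp_pos: [652.0, 158.4, 206.3]
orientation: [0.001, 0.72, 0.694, 0.0]
force: [-0.4, 0.8, -2.2]
width: 51.3
gripper_force: 33.2
```

Request:
apply_moves(
  commands=[
    [[0,0,-6],[0,0,0],0.3],
    [[0,0,-11],[0,0,0],0.3],
    [[0,0,-14.5],[0,0,0],0.3],
    [[0,0,-15.8],[0,0,0],0.3],
    [[0,0,-16],[0,0,0],0.3],
    [[0,0,-16],[0,0,0],0.3],
    [[0,0,-16],[0,0,0],0.75],
    [[0,0,-16],[0,0,0],0.75],
    [[0,0,-16],[0,0,0],0.75],
    [[0,0,-11],[0,0,0],0.75],
    [[0,0,-5],[0,0,0],0.75],
    [[-1,0,2],[0,0,0],1],
    [[-3,6,8],[0,0,0],1],
    [[-3,12,8],[0,0,0],1],
    [[-3,12,8],[0,0,0],1],
    [[-3,12,8],[0,0,0],1],
  ],
)

```text
clock: 18.12
tcp_pos: [619.9, 282.4, 286.3]
orientation: [0.0, 0.717, 0.697, -0.0]
force: [-0.3, -0.3, -0.0]
width: 85.1
gripper_force: 0.0
```

```bash
python3 - <<'E'
from h import *
import pickle
c=cam("wrist");pickle.dump(c,open("w5.pkl","wb"));t=cam("scene")
for q in ["lid_handle","lid_hinge","knob_mid","crank_axis"]:
    print(q,[(np.round(d["location"]),round(d["p"],2)) for d in tip_of(q,"wrist")],[(np.round(d["location"]),round(d["p"],2)) for d in tip_of(q,"scene")])
a=cv2.resize(c["img"],(512,320)); b=cv2.resize(t["img"][120:320,200:456],(512,400)[:2])
cv2.imwrite("pics/v5.png",np.vstack([a,b[:280]])[:,:,::-1]); print(state()["tcp_pos"])
E
```

```text
lid_handle [] [(array([271., 281.]), 0.95), (array([198., 263.]), 0.64)]
lid_hinge [(array([326., 406.]), 0.81)] [(array([275., 288.]), 0.72)]
knob_mid [] [(array([187., 248.]), 0.61), (array([284., 325.]), 0.37)]
crank_axis [(array([304., 348.]), 0.32)] [(array([194., 264.]), 0.77)]
[620.36488447 280.52389257 285.99789896]
```

View pics/v5.png

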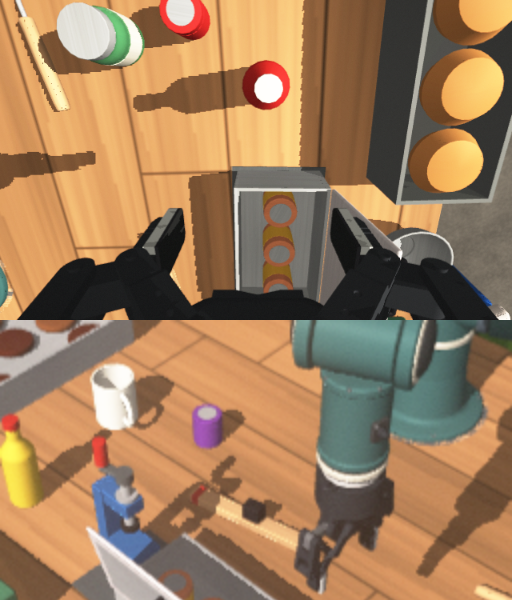

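All three tins stand upright in a row in the box (wrist view, rows 210–290, col ~280). Next, work out the lid-pushing arc.

Request:
apply_moves(
  commands=[
    [[0,0,6],[0,0,0],0],
    [[6,-3,6],[0,0,0],0],
    [[18,-15,6],[0,0,0],0],
    [[18,-23,6],[0,0,0],0],
    [[18,-23,6],[0,0,0],0],
    [[18,-23,6],[0,0,0],0],
    [[18,-23,6],[0,0,0],0],
    [[18,-23,6],[0,0,0],0],
    [[18,-23,0],[0,0,0],0],
    [[18,-23,-4],[0,0,0],0],
    [[18,-23,-8.5],[0,0,0],0],
    [[18,-23,-8.5],[0,0,0],0],
  ],
)

```text
clock: 20.12
tcp_pos: [796.3, 53.2, 195.3]
orientation: [-0.004, 0.718, 0.696, -0.004]
force: [-0.9, -0.5, -0.3]
width: -0.2
gripper_force: 0.0
```

```bash
python3 - <<'E'
from h import *
s=state();print(s["tcp_pos"],s["force"],s["width"])
b=np.array([800.2,201.3]);H=np.array([717.6,75])
for t in list(np.arange(1.85,0,-.1))+[0.1,.05,0,-.02]:
    d=np.array([-np.cos(t),np.sin(t)]);n=np.array([np.sin(t),np.cos(t)])
    C=H+112*d+6*n; print(round(t,2),((C+[15,19]-b)/10).round(1))
E
```

```text
[796.3304298   53.20521508 195.33370629] [-0.89195551 -0.51140497 -0.27172871] -0.21505534506958165
1.85 [-3.1 -0.1]
1.75 [-4.2  0.2]
1.65 [-5.3  0.4]
1.55 [-6.4  0.5]
1.45 [-7.5  0.5]
1.35 [-8.6  0.3]
1.25 [-9.7  0.1]
1.15 [-10.8  -0.3]
1.05 [-11.8  -0.7]
0.95 [-12.8  -1.3]
0.85 [-13.7  -1.9]
0.75 [-14.5  -2.7]
0.65 [-15.3  -3.5]
0.55 [-16.   -4.4]
0.45 [-16.6  -5.3]
0.35 [-17.1  -6.3]
0.25 [-17.5  -7.4]
0.15 [-17.7  -8.5]
0.05 [-17.9  -9.6]
0.1 [-17.8  -9. ]
0.05 [-17.9  -9.6]
0 [-18.  -10.1]
-0.02 [-18.  -10.4]
```

Request:
apply_moves(
  commands=[
    [[-1.5,0,-0.2],[0,0,0],0],
    [[-3.1,0,-0.1],[0,0,0],0],
    [[-4.2,0,0.2],[0,0,0],0],
    [[-5.3,0,0.4],[0,0,0],0],
    [[-6.4,0,0.5],[0,0,0],0],
    [[-7.5,0,0.5],[0,0,0],0],
    [[-8.6,0,0.3],[0,0,0],0],
    [[-9.7,0,0.1],[0,0,0],0],
    [[-10.8,0,-0.3],[0,0,0],0],
    [[-11.8,0,-0.7],[0,0,0],0],
    [[-12.8,0,-1.3],[0,0,0],0],
    [[-13.7,0,-1.9],[0,0,0],0],
    [[-14.5,0,-2.7],[0,0,0],0],
    [[-15.3,0,-3.5],[0,0,0],0],
    [[-16,0,-4.4],[0,0,0],0],
  ],
)

```text
clock: 22.0
tcp_pos: [639.4, 51.3, 156.5]
orientation: [-0.0, 0.718, 0.696, -0.0]
force: [0.4, 1.4, 1.5]
width: -0.1
gripper_force: 1.0
```

```bash
python3 - <<'E'
from h import *
s=state();print(s["tcp_pos"],s["force"],s["orientation"])
c=cam("wrist");t=cam("scene")
a=cv2.resize(c["img"],(512,320)); b=cv2.resize(t["img"][180:320,200:456],(512,280))
cv2.imwrite("pics/v6.png",np.vstack([a,b])[:,:,::-1])
E
```

```text
[639.3862928   51.31695632 156.47876875] [0.38907802 1.43665183 1.47829281] [-2.91108989e-04  7.18330340e-01  6.95702066e-01 -2.71037771e-04]
```

View pics/v6.png

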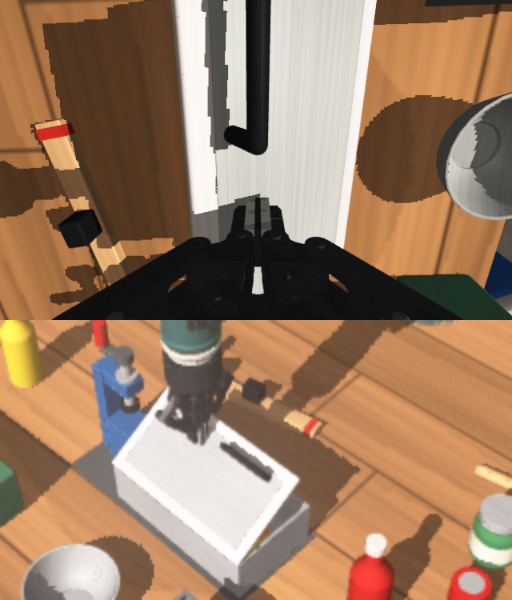

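The lid has followed the fingers and is part-closed (about 0.6 rad). Lowering the rest slowly.

Request:
apply_moves(
  commands=[
    [[-0.3,0,-0.4],[0,0,0],0],
    [[-0.6,0,-0.9],[0,0,0],0],
    [[-0.9,0,-1.4],[0,0,0],0],
    [[-1.1,0,-1.9],[0,0,0],0],
    [[-1.3,0,-2.4],[0,0,0],0],
    [[-1.5,0,-3.0],[0,0,0],0],
    [[-1.6,0,-3.5],[0,0,0],0],
    [[-1.7,0,-4.1],[0,0,0],0],
    [[-1.8,0,-4.5],[0,0,0],0],
    [[-1.85,0,-4.8],[0,0,0],0],
    [[-1.9,0,-5.1],[0,0,0],0],
    [[-1.9,0,-5.3],[0,0,0],0],
    [[-1.9,0,-5.5],[0,0,0],0],
    [[-1.9,0,-5.6],[0,0,0],0],
    [[-1.9,0,-5.7],[0,0,0],0],
  ],
)

```text
clock: 23.98
tcp_pos: [621.1, 51.3, 100.2]
orientation: [-0.0, 0.718, 0.696, -0.0]
force: [-1.8, -0.1, 1.8]
width: -0.3
gripper_force: 0.8
```

Request:
apply_moves(
  commands=[
    [[0,0,-0.05],[0,0,0],0],
    [[0,0,-0.1],[0,0,0],0],
    [[0,0,-0.1],[0,0,0],0],
  ],
)

```text
clock: 24.35
tcp_pos: [621.1, 51.3, 100.1]
orientation: [-0.0, 0.718, 0.696, -0.0]
force: [-4.1, 0.1, 5.6]
width: -0.1
gripper_force: 3.0
```

Request:
apply_moves(
  commands=[
    [[0,0,-0.05],[0,0,0],0],
    [[0,0,-0.1],[0,0,0],0],
    [[0,0,-0.1],[0,0,0],0],
  ],
)

```text
clock: 24.72
tcp_pos: [621.1, 51.3, 100.0]
orientation: [-0.0, 0.718, 0.696, -0.0]
force: [-5.7, -1.0, 11.3]
width: -0.1
gripper_force: 5.4
```

The contact force rises at tip height 81, so the lid is closed. Next, the bar.

Request:
apply_moves(
  commands=[
    [[0,0,3],[0,0,0],0],
    [[-1,0,9],[0,0,0],0],
    [[-18.1,-7.5,9],[0,0,0.16],1],
    [[-18.1,-7.5,9],[0,0,0.16],1],
    [[-18.1,-7.5,9],[0,0,0.16],1],
    [[-18.1,-7.5,9],[0,0,0.16],1],
    [[-18.1,-7.5,9],[0,0,0.16],1],
    [[-18.1,-7.5,9],[0,0,0.16],1],
  ],
)

```text
clock: 25.72
tcp_pos: [441.9, -23.5, 188.9]
orientation: [0.001, 0.66, 0.751, 0.001]
force: [0.4, 0.5, -0.5]
width: 85.2
gripper_force: 0.0
```

```bash
python3 - <<'E'
from h import *
np.set_printoptions(precision=1,suppress=True)
c=cam("wrist");save(c,"w7.png");print(state()["tcp_pos"])
for d in tip_of("bar_grip","wrist"): print(d["p"],d["location"],atz(c,d["location"],31))
h=cv2.cvtColor(c["img"],cv2.COLOR_RGB2HSV);print([np.round(proj(c,p)) for p in([439,-24,46],[424.7,85.7,16])])
E
```

```text
[441.8 -23.5 188.8]
0.7 [189.0, 317.7] [439.2 -25.9  31. ]
0.35 [297.9, 546.1] [ 688.6 -112.4   31. ]
[array([192., 318.]), array([ 57., 317.])]
```

View pics/w7.png

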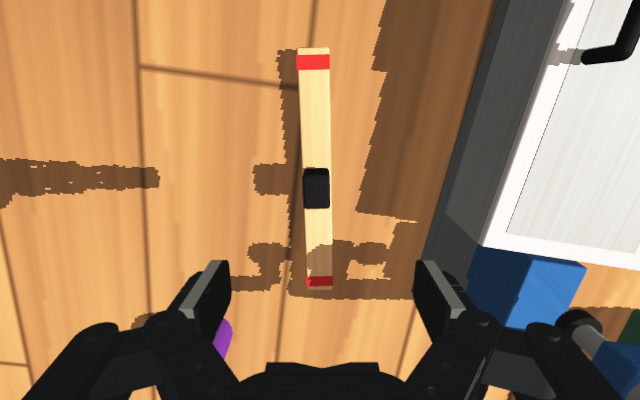

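```bash
python3 - <<'E'
from h import *
np.set_printoptions(precision=1,suppress=True)
c=cam("wrist")
a=atz(c,(48,313.5),16);b=atz(c,(285,320),14);print(a,b,np.linalg.norm(a-b),np.arctan2(-(a-b)[0],(a-b)[1]),(a+b)/2,atz(c,(189,316.5),38))
s=state();q=s["orientation"];M=R.from_quat([q[1],q[2],q[3],q[0]]).as_matrix();print(np.arctan2(-M[0,0],M[1,0]))
E
```

```text
[420.1  92.5  16. ] [ 455.  -137.4   14. ] 232.5138212603435 0.15064603276742664 [437.6 -22.4  15. ] [437.4 -23.7  38. ]
0.1287764029332137
```

Request:
apply_moves(
  commands=[
    [[-0.2,0,-6],[0,0,0.02],0.8],
    [[-0.2,0,-12],[0,0,0.02],0.6],
    [[-0.2,0,-14.5],[0,0,0.02],0.6],
    [[-0.2,0,-15],[0,0,0.02],0.5],
    [[-0.2,0,-15],[0,0,0.02],0.1],
    [[-0.2,0,-15],[0,0,0.02],0.1],
    [[-0.2,0,-15],[0,0,0.02],0.1],
    [[-0.2,0,-15],[0,0,0.02],0.1],
    [[-0.2,0,-15],[0,0,0.02],0.1],
    [[-0.2,0,-12],[0,0,0.02],0.1],
    [[-0.2,0,-6],[0,0,0.02],0.1],
    [[-0.2,0,0],[0,0,0.02],0.1],
    [[-0.2,5,2],[0,0,-0.06],0.1],
    [[-0.2,10.5,2],[0,0,-0.16],0.1],
    [[5,10.5,2],[0,0,-0.16],0.1],
    [[5,10.5,2],[0,0,-0.16],0.1],
    [[5,10.5,2],[0,0,-0.16],0.1],
    [[5,10.5,2],[0,0,-0.16],0.1],
  ],
  squeeze=45,
)

```text
clock: 28.12
tcp_pos: [489.2, 80.8, 207.9]
orientation: [-0.0, 0.719, 0.695, -0.0]
force: [1.0, -0.6, -2.2]
width: 23.7
gripper_force: 46.3
```

```bash
python3 - <<'E'
from h import *
np.set_printoptions(precision=1,suppress=True)
c=cam("wrist");save(c,"w8.png");s=state();print(s["tcp_pos"],s["force"],s["width"],s["wrist_torque"])
for q in("bar_grip","anvil_top","pad_face"):
  for d in tip_of(q,"wrist"): print(q,d["p"],d["location"])
E
```

```text
[489.3  80.8 208.1] [ 0.1 -0.1 -1.5] 22.92018876558182 [-0.   0.1 -0.1]
bar_grip 0.74 [276.6, 325.5]
```

View pics/w8.png

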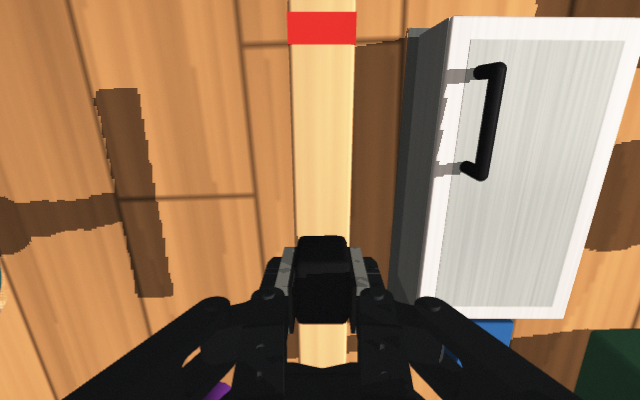

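Bar held level in the jaws (red end at row 28), lid flat closed at right. Lowering it short of the clamp, then sliding under the pad.

Request:
apply_moves(
  commands=[
    [[6,0,0],[0,0,0],0.1],
    [[12,0,0],[0,0,0],0.1],
    [[15.8,0,0],[0,0,0],0.1],
    [[15.8,0,0],[0,0,0],0.1],
    [[15.8,0,-4],[0,0,0],0.1],
    [[15.8,0,-7.5],[0,0,0],0.1],
    [[15.8,0,-8.5],[0,0,0],0.1],
    [[15.8,0,-8.6],[0,0,0],0.1],
    [[15.8,0,-8.6],[0,0,0],0.1],
  ],
)

```text
clock: 29.45
tcp_pos: [649.2, 81.4, 124.2]
orientation: [0.001, 0.718, 0.696, 0.001]
force: [-0.3, 0.4, -2.8]
width: 23.3
gripper_force: 46.3
```

Request:
apply_moves(
  commands=[
    [[0,-1,0],[0,0,0],0.1],
    [[-0.1,-2.5,0],[0,0,0],0.1],
    [[-0.1,-4,0],[0,0,0],0.1],
    [[-0.2,-5.5,0],[0,0,0],0.1],
    [[-0.2,-6.5,0],[0,0,0],0.1],
    [[-0.2,-6.5,0],[0,0,0],0.1],
    [[-0.2,-6.5,-0.2],[0,0,0],0.1],
    [[-0.2,-6.5,-0.3],[0,0,0],0.1],
    [[-0.2,-6.5,-0.3],[0,0,0],0.1],
  ],
)

```text
clock: 30.58
tcp_pos: [646.4, 16.6, 120.1]
orientation: [0.0, 0.718, 0.696, 0.0]
force: [-1.5, -0.7, 3.9]
width: 23.0
gripper_force: 47.0
```

Request:
apply_moves(
  commands=[
    [[0,0,0],[0,0,0],0.55],
    [[0,0,0],[0,0,0],0.55],
    [[0,0,0],[0,0,0],0.55],
    [[0,0,5],[0,0,0],0.55],
    [[0,0,10],[0,0,0],0.55],
    [[0,0,16],[0,0,0],0.55],
    [[0,0,22],[0,0,0],1],
    [[-2,1,24],[0,0,0],1],
    [[-2,1,24],[0,0,0],1],
    [[-2,1,24],[0,0,0],1],
  ],
)

```text
clock: 31.82
tcp_pos: [626.0, 26.2, 357.8]
orientation: [-0.0, 0.718, 0.696, -0.001]
force: [0.1, -0.1, -0.2]
width: 85.5
gripper_force: 0.0
```

```bash
python3 - <<'E'
from h import *
import pickle
np.set_printoptions(precision=1,suppress=True)
C={n:cam(n) for n in("wrist","top","scene")};pickle.dump(C,open("c9.pkl","wb"));save(C["wrist"],"w9.png");s=state();print(s["tcp_pos"])
for q in("bar_grip","knob_mid","crank_axis","pad_face"):
  L={n:tip_of(q,n) for n in C}
  for n in C: print(q,n,[(np.round(d["location"]),round(d["p"],2)) for d in L[n]])
for n,c in C.items():
    h=cv2.cvtColor(c["img"],cv2.COLOR_RGB2HSV);m=(((h[...,0]<6)|(h[...,0]>174))&(h[...,1]>190)&(h[...,2]>80)).astype(np.uint8)
    k,l,st,ce=cv2.connectedComponentsWithStats(m)
    print(n,[(st[i].tolist(),ce[i][::-1].round(1).tolist()) for i in range(1,k) if st[i,4]>12])
E
```

```text
[625.8  26.  356.7]
bar_grip wrist [(array([175., 343.]), 0.9)]
bar_grip top [(array([173., 332.]), 0.74)]
bar_grip scene [(array([242., 286.]), 0.57), (array([210., 214.]), 0.26)]
knob_mid wrist [(array([348., 352.]), 0.95), (array([ 64., 302.]), 0.37)]
knob_mid top [(array([160., 372.]), 0.43)]
knob_mid scene [(array([195., 265.]), 0.74), (array([184., 249.]), 0.62), (array([331., 381.]), 0.5)]
crank_axis wrist [(array([304., 345.]), 0.66)]
crank_axis top [(array([165., 359.]), 0.5)]
crank_axis scene []
pad_face wrist [(array([249., 337.]), 0.48)]
pad_face top []
pad_face scene [(array([224., 263.]), 0.43)]
wrist [([329, 73, 24, 11, 260], [77.9, 340.4]), ([341, 327, 23, 36, 659], [345.8, 351.9])]
top [([372, 154, 7, 8, 40], [157.5, 374.7]), ([441, 165, 9, 8, 50], [168.1, 445.4]), ([218, 170, 21, 15, 142], [177.8, 227.0]), ([195, 202, 19, 16, 89], [209.6, 204.2])]
scene [([201, 168, 6, 6, 18], [170.0, 203.9]), ([373, 297, 24, 40, 717], [317.1, 384.2]), ([424, 304, 22, 28, 339], [319.9, 433.3])]
```

View pics/w9.png

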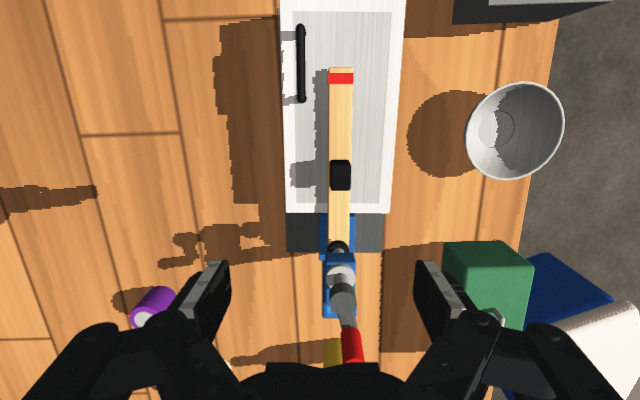

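The bar lies along the mid-lid (block at (175,341)), one end under the pad at (248,338). The knob is at (346,352) on the -y side.

```bash
python3 - <<'E'
from h import *
import pickle
np.set_printoptions(precision=1,suppress=True)
C=pickle.load(open("c9.pkl","rb"));w,t,s=C["wrist"],C["top"],C["scene"]
print("grip",atz(w,(175,341.5),81+40))
print("knob",*tri([ray(w,(347,352)),ray(t,(158,374.5)),ray(s,(184,249))]))
for z in(220,230,240,250): print(z,atz(w,(347,352),z),"axis",atz(w,(304,345),z))
print("axis",*tri([ray(w,(304,345)),ray(t,(165,359.5))]))
print("lidcorners@81",atz(w,(213,285),81),atz(w,(213,390),81)); print("bar end top@97",atz(w,(69,341),97), "bar@row210",atz(w,(210,340.5),97))
E
```

```text
grip [648.5  17.2 121. ]
knob [ 650.7 -119.9  247.3] [np.float64(5.594958417696873), np.float64(2.4614993540709937), np.float64(4.151656558308494)]
220 [ 651.7 -138.1  220. ] axis [645.  -86.2 220. ]
230 [ 650.8 -128.7  230. ] axis [644.4 -78.7 230. ]
240 [ 649.9 -119.3  240. ] axis [643.8 -71.3 240. ]
250 [ 649.1 -109.9  250. ] axis [643.2 -63.9 250. ]
axis [641.7 -81.2 224.5] [np.float64(3.216175471802569), np.float64(3.2161754718025692)]
lidcorners@81 [574.4 -42.8  81. ] [714.9 -47.1  81. ]
bar end top@97 [650.8 132.8  97. ] bar@row210 [648.  -34.9  97. ]
```

Request:
apply_moves(
  commands=[
    [[1.7,0,-2],[-0.15,0,0],1],
    [[1.7,-0.5,-6],[-0.32,0,0],1],
    [[1.7,-1.6,-11],[-0.48,0,0],1],
    [[1.7,-1.6,-13.7],[-0.64,0,0],1],
    [[1.7,-1.6,-13.7],[-0.64,0,0],1],
    [[1.7,-1.6,-13.7],[-0.64,0,0],1],
  ],
)

```text
clock: 33.33
tcp_pos: [644.2, 10.4, 224.0]
orientation: [0.226, 0.682, 0.66, -0.217]
force: [1.1, 0.2, 0.7]
width: 85.6
gripper_force: 0.0
```

```bash
python3 - <<'E'
from h import *
import pickle
np.set_printoptions(precision=1,suppress=True)
c=cam("wrist");pickle.dump(c,open("c10.pkl","wb"));s=state();print(s["tcp_pos"],s["force"])
for q in("pad_face","knob_mid","crank_axis"): print(q,[(np.round(d["location"]),round(d["p"],2)) for d in tip_of(q,"wrist")])
for z in(81,97,108,112,115): print(z,np.round(proj(c,[643.5,-83,z]),1))
r,k=map(int,proj(c,[643.5,-83,105])); r0,k0=max(r-75,0),k-100; print(r0,k0)
cv2.imwrite("pics/w10.png",cv2.resize(c["img"][r0:r0+150,k0:k0+200,::-1],(800,600),interpolation=3))
E
```

```text
[644.8  10.  225.3] [ 0.5 -0.5  2. ]
pad_face [(array([202., 320.]), 0.8)]
knob_mid [(array([369., 332.]), 0.88)]
crank_axis [(array([329., 320.]), 0.96)]
81 [173.4 319.9]
97 [186.9 320.2]
108 [196.6 320.5]
112 [200.3 320.5]
115 [203.1 320.6]
118 220
```

View pics/w10.png

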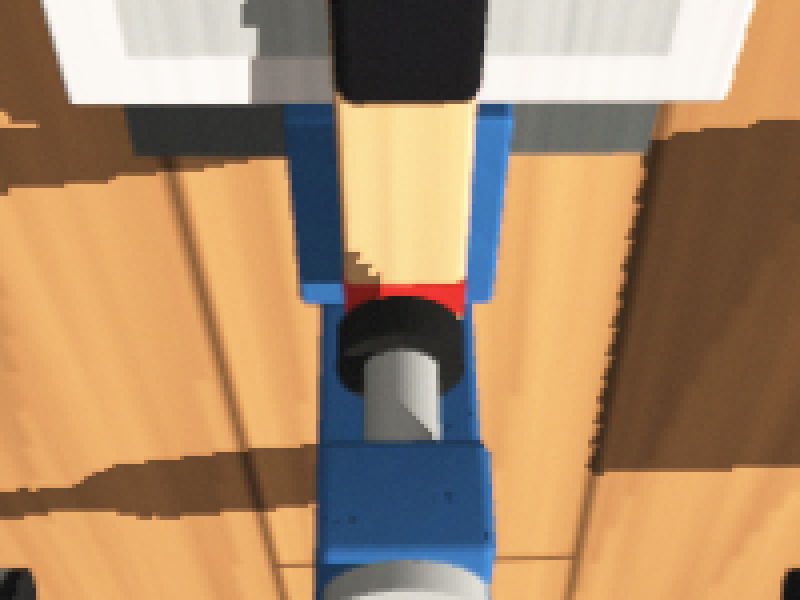

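```bash
python3 - <<'E'
from h import *
import pickle
np.set_printoptions(precision=1,suppress=True)
c=pickle.load(open("c10.pkl","rb"))
for r in (191,192,193):
    o,d=ray(c,(r,320)); print(r,o+d*((-69-o[1])/d[1]))
print("tip",[ (lambda o,d:o+d*((-83-o[1])/d[1]))(*ray(c,(202,320)))])
print("redband start (bar, 97)",atz(c,(118+284/4,320),97),"anvil front@81",atz(c,(118+112/4,290),81),"knob",[ (lambda o,d:o+d*((-120-o[1])/d[1]))(*ray(c,(369,332)))],"knobaxis",[ (lambda o,d:o+d*((-83-o[1])/d[1]))(*ray(c,(329,320)))])
# left/right edges of pad
for k in (220+337/4,220+464/4): print(atz(c,(118+335/4,k),118))
E
```

```text
191 [643.4 -69.  112.1]
192 [643.4 -69.  113.2]
193 [643.4 -69.  114.2]
tip [array([643. , -83. , 113.8])]
redband start (bar, 97) [643.2 -86.2  97. ] anvil front@81 [619.2 -45.5  81. ] knob [array([ 648.6, -120. ,  241. ])] knobaxis [array([641.1, -83. , 220.8])]
[629.6 -75.8 118. ]
[656.9 -77.4 118. ]
```

The pad underside is about 113 mm up, which leaves a gap of about 16 mm to the bar top. So I need about 20 mm, or two turns. Going above the knob.

Request:
apply_moves(
  commands=[
    [[0,0,5],[0.1,0,0],1],
    [[0,0,10],[0.27,0,0],0.6],
    [[0,-2,12],[0.44,0,0],0.6],
    [[0,-6,12],[0.64,0,0],0.5],
    [[0.7,-13,10],[0.64,0,0],0.5],
    [[0.7,-13,10],[0.64,0,0],0.5],
    [[0.7,-13,10],[0.64,0,0],0.5],
    [[0.7,-13,10],[0.64,0,0],0.5],
    [[0.7,-13,10],[0.64,0,0],0.5],
  ],
)

```text
clock: 34.65
tcp_pos: [650.6, -117.9, 323.1]
orientation: [0.0, 0.717, 0.697, 0.0]
force: [-0.7, 0.7, 0.4]
width: 42.9
gripper_force: 0.0
```

```bash
python3 - <<'E'
from h import *
np.set_printoptions(precision=2,suppress=True)
c=cam("wrist");s=state();print(s["tcp_pos"],s["orientation"],s["force"],s["width"])
for q in("knob_mid",): print(q,[(np.round(d["location"]),round(d["p"],2),atz(c,d["location"],242)) for d in tip_of(q,"wrist")])
h=cv2.cvtColor(c["img"],cv2.COLOR_RGB2HSV);m=(((h[...,0]<6)|(h[...,0]>174))&(h[...,1]>190)&(h[...,2]>60)).astype(np.uint8)
k,l,st,ce=cv2.connectedComponentsWithStats(m)
print([(st[i].tolist(),ce[i][::-1].round(1).tolist()) for i in range(1,k) if st[i,4]>100])
print(proj(c,[650.4,-120,263]),proj(c,[650.4,-110,263]),proj(c,[650.4,-110,221]),proj(c,[640.4,-120,263]),proj(c,[660.4,-120,263]))
E
```

```text
[ 650.54 -117.96  322.95] [0.   0.72 0.7  0.  ] [ 0.46 -0.48 -1.05] 42.55253930998467
knob_mid [(array([218., 320.]), 0.88, array([ 649.98, -118.1 ,  242.  ]))]
[([305, 201, 30, 46, 1143], [224.1, 319.7])]
(np.float64(233.6239738792249), np.float64(320.8379944473848)) (np.float64(218.78458083014385), np.float64(320.34453696421207)) (np.float64(197.72411364267052), np.float64(320.5196887535538)) (np.float64(234.06244817881978), np.float64(304.8924468292994)) (np.float64(233.18458568098134), np.float64(336.7966073857202))
```

Request:
apply_moves(
  commands=[
    [[0,-0.1,-3],[0,0,0],0.5],
    [[0,-0.1,-6],[0,0,0],0.5],
    [[0,-0.1,-7.5],[0,0,0],0.5],
    [[0,-0.1,-7.5],[0,0,0],0.5],
    [[0,-0.1,-7.5],[0,0,0],0.1],
    [[0,-0.1,-7.5],[0,0,0],0.1],
    [[0,-0.1,-7.5],[0,0,0],0.1],
    [[0,-0.1,-7.5],[0,0,0],0.1],
  ],
  squeeze=30,
)

```text
clock: 35.75
tcp_pos: [650.8, -120.8, 249.0]
orientation: [0.001, 0.718, 0.696, 0.001]
force: [-2.2, 0.5, 5.7]
width: 19.1
gripper_force: 30.8
```

```bash
python3 - <<'E'
from h import *
s=state();print(s["tcp_pos"],s["force"],s["wrist_torque"],s["width"],s["gripper_force"])
a0=np.arctan2(-119.8+83.2,650.2-643.5);print(a0)
def row(a): return [round(float(643.5+38*np.cos(a0-a)-650.2)/10,2),round(float(-83.2+38*np.sin(a0-a)+119.8)/10,2),round(-a*10/(2*np.pi)/10,2)]
for a in np.arange(0.3,6.7,0.3): print(round(a,1),row(a))
E
```

```text
[ 650.75193179 -120.83503665  249.00692284] [-2.17527714  0.53953752  5.70694904] [ 0.18865083  0.47207133 -0.00078851] 19.054861647554265 30.815429985523224
-1.3897409045042672
0.3 [-1.12, -0.11, np.float64(-0.05)]
0.6 [-2.22, 0.19, np.float64(-0.1)]
0.9 [-3.17, 0.8, np.float64(-0.14)]
1.2 [-3.91, 1.67, np.float64(-0.19)]
1.5 [-4.35, 2.71, np.float64(-0.24)]
1.8 [-4.47, 3.84, np.float64(-0.29)]
2.1 [-4.24, 4.96, np.float64(-0.33)]
2.4 [-3.7, 5.95, np.float64(-0.38)]
2.7 [-2.89, 6.75, np.float64(-0.43)]
3.0 [-1.87, 7.26, np.float64(-0.48)]
3.3 [-0.76, 7.46, np.float64(-0.53)]
3.6 [0.37, 7.31, np.float64(-0.57)]
3.9 [1.4, 6.84, np.float64(-0.62)]
4.2 [2.25, 6.09, np.float64(-0.67)]
4.5 [2.84, 5.12, np.float64(-0.72)]
4.8 [3.11, 4.01, np.float64(-0.76)]
5.1 [3.05, 2.88, np.float64(-0.81)]
5.4 [2.65, 1.82, np.float64(-0.86)]
5.7 [1.96, 0.92, np.float64(-0.91)]
6.0 [1.03, 0.26, np.float64(-0.95)]
6.3 [-0.05, -0.09, np.float64(-1.0)]
6.6 [-1.18, -0.11, np.float64(-1.05)]
```

Request:
apply_moves(
  commands=[
    [[0,0,0],[0,0,0],0.4],
    [[0,0,0.5],[0,0,0],0.4],
    [[0,0,0.5],[0,0,0],0.1],
    [[0,0,0.5],[0,0,0],0.1],
    [[0,0,0.5],[0,0,0],0.1],
  ],
  squeeze=30,
)

```text
clock: 36.38
tcp_pos: [650.5, -120.9, 252.7]
orientation: [0.0, 0.718, 0.696, 0.0]
force: [0.2, -0.1, 2.7]
width: 19.0
gripper_force: 30.0
```

Request:
apply_moves(
  commands=[
    [[-0.5,-0.05,-0.02],[0,0,0],0.1],
    [[-1.12,-0.11,-0.05],[0,0,0],0.1],
    [[-1.7,0,-0.07],[0,0,0],0.1],
    [[-2.22,0.19,-0.1],[0,0,0],0.1],
    [[-3.17,0.8,-0.14],[0,0,0],0.1],
    [[-3.91,1.67,-0.19],[0,0,0],0.1],
    [[-4.35,2.71,-0.24],[0,0,0],0.1],
    [[-4.35,2.71,-0.24],[0,0,0],0.1],
  ],
)

```text
clock: 37.38
tcp_pos: [605.1, -92.2, 250.1]
orientation: [-0.001, 0.718, 0.696, -0.0]
force: [-2.0, 0.1, 6.5]
width: 19.2
gripper_force: 30.4
```

Request:
apply_moves(
  commands=[
    [[-0.12,1.13,0.15],[0,0,0],0.1],
    [[0.11,2.25,0.11],[0,0,0],0.1],
    [[0.65,3.24,0.06],[0,0,0],0.1],
    [[1.46,4.04,0.01],[0,0,0],0.1],
    [[2.48,4.55,-0.04],[0,0,0],0.1],
    [[3.59,4.75,-0.09],[0,0,0],0.1],
    [[4.72,4.6,-0.13],[0,0,0],0.1],
    [[5.75,4.13,-0.18],[0,0,0],0.1],
    [[6.6,3.38,-0.23],[0,0,0],0.1],
    [[7.19,2.41,-0.28],[0,0,0],0.1],
    [[7.46,1.3,-0.32],[0,0,0],0.1],
    [[7.4,0.17,-0.37],[0,0,0],0.1],
    [[7.0,-0.89,-0.42],[0,0,0],0.1],
    [[6.31,-1.79,-0.47],[0,0,0],0.1],
    [[5.38,-2.45,-0.51],[0,0,0],0.1],
    [[4.35,-2.8,-0.56],[0,0,0],0.1],
    [[4.35,-2.8,-0.56],[0,0,0],0.1],
  ],
)

```text
clock: 39.5
tcp_pos: [649.1, -121.2, 243.2]
orientation: [-0.001, 0.718, 0.696, -0.0]
force: [-1.0, 4.4, -10.9]
width: 18.8
gripper_force: 29.7
```

Request:
apply_moves(
  commands=[
    [[-1.12,-0.11,-0.25],[0,0,0],0.1],
    [[-2.22,0.19,-0.3],[0,0,0],0.1],
    [[-3.17,0.8,-0.34],[0,0,0],0.1],
    [[-3.91,1.67,-0.39],[0,0,0],0.1],
    [[-4.35,2.71,-0.44],[0,0,0],0.1],
    [[-4.47,3.84,-0.49],[0,0,0],0.1],
    [[-4.24,4.96,-0.53],[0,0,0],0.1],
    [[-3.7,5.95,-0.58],[0,0,0],0.1],
    [[-3.7,5.95,-0.58],[0,0,0],0.1],
    [[-3.7,5.95,-0.58],[0,0,0],0.1],
  ],
)

```text
clock: 40.75
tcp_pos: [612.9, -60.3, 239.0]
orientation: [-0.001, 0.718, 0.696, 0.001]
force: [-4.4, 3.6, 0.9]
width: 19.0
gripper_force: 30.8
```

Request:
apply_moves(
  commands=[
    [[0,0,0],[0,0,0],0.5],
    [[0,0,0],[0,0,0],0.5],
    [[0,0,0],[0,0,0],0.5],
    [[0,0,5],[0,0,0],0.6],
    [[0,2,10],[0,0,0],0.8],
    [[1,4.5,10],[-0.16,0,0],1],
    [[3,7.5,6],[-0.32,0,0],1],
    [[3,7.5,2],[-0.48,0,0],1],
    [[3,7.5,-1.5],[-0.64,0,0],1],
    [[3,7.5,-1.5],[-0.64,0,0],1],
    [[3,7.5,-1.5],[-0.64,0,0],1],
    [[3,7.5,-1.5],[-0.64,0,0],1],
  ],
)

```text
clock: 42.25
tcp_pos: [645.0, 11.9, 227.2]
orientation: [0.227, 0.683, 0.659, -0.216]
force: [-0.1, -0.2, 0.4]
width: 85.4
gripper_force: 0.0
```

```bash
cat > padlook.py <<'E'
from h import *
import pickle,sys
np.set_printoptions(precision=1,suppress=True)
c=cam("wrist");s=state();print(s["tcp_pos"],s["force"]);pickle.dump(c,open("c11.pkl","wb"))
r,k=map(int,proj(c,[643.5,-83,105])); r0,k0=max(r-75,0),k-100; print(r0,k0)
for q in("knob_mid","pad_face","crank_axis","bar_grip"): print(q,[(np.round(d["location"]),round(d["p"],2)) for d in tip_of(q,"wrist")])
for z in(95,97,99,101): print(z,[(proj(c,[643.5,-69,z])-np.array([r0,k0]))*4])
cv2.imwrite("pics/"+sys.argv[1],cv2.resize(c["img"][r0:r0+150,k0:k0+200,::-1],(800,600),interpolation=3))
E
python3 padlook.py w11.png
```

```text
[644.8  11.9 227.1] [-0.5 -0.1 -0.5]
117 219
knob_mid [(array([326., 274.]), 0.8)]
pad_face [(array([187., 320.]), 0.86)]
crank_axis [(array([306., 322.]), 0.82)]
bar_grip [(array([108., 324.]), 0.94)]
95 [array([227.4, 397.9])]
97 [array([234.4, 398.1])]
99 [array([241.4, 398.3])]
101 [array([248.4, 398.4])]
```

View pics/w11.png

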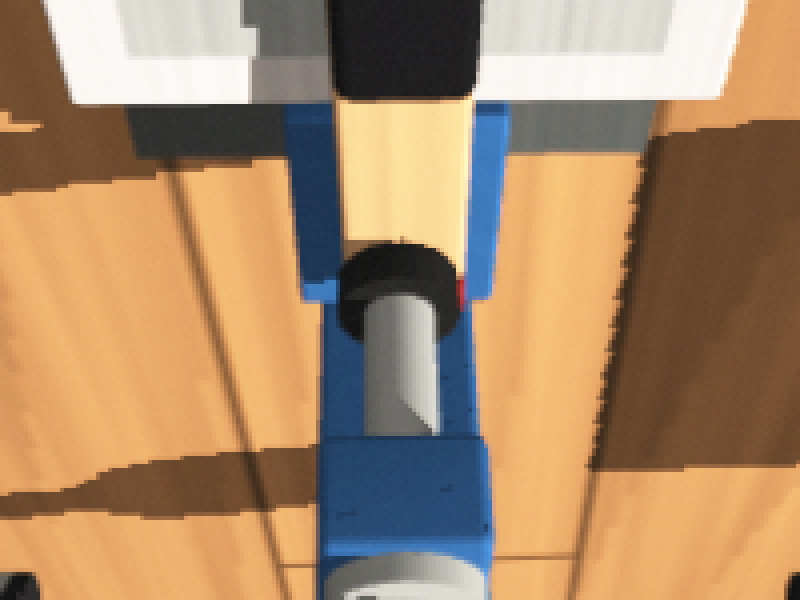

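Pad rim at crop row 243, so the pad is about 99.5 mm up with a gap of about 2.5 mm. I need about 4.1 rad more. Regrasping the knob.

Request:
apply_moves(
  commands=[
    [[0,0,3.5],[0.16,0,0],0.8],
    [[0,0,7.5],[0.32,0,0],0.7],
    [[0,-1,11.5],[0.48,0,0],0.6],
    [[-2,-3,11.5],[0.64,0,0],0.5],
    [[-3,-7.5,11.5],[0,0,0.0],0.5],
  ],
)

```text
clock: 43.12
tcp_pos: [612.6, -67.7, 341.2]
orientation: [0.069, 0.718, 0.689, -0.064]
force: [0.2, -0.1, -1.0]
width: 42.5
gripper_force: 0.0
```

Request:
apply_moves(
  commands=[
    [[0,0,0],[0,0,0],0.5],
    [[0,0,0],[0,0,0],0.5],
  ],
)

```text
clock: 43.38
tcp_pos: [613.2, -61.5, 338.7]
orientation: [0.067, 0.715, 0.693, -0.064]
force: [0.4, -0.1, -1.2]
width: 42.9
gripper_force: 0.0
```

```bash
python3 - <<'E'
from h import *
s=state();q=s["orientation"];M=R.from_quat([q[1],q[2],q[3],q[0]]).as_matrix();print(s["tcp_pos"],M.round(4),np.arcsin(M[1,2]))
E
```

```text
[613.23040686 -61.52875526 338.67425768] [[ 3.190e-02  9.995e-01  5.000e-04]
 [ 9.823e-01 -3.130e-02 -1.846e-01]
 [-1.845e-01  6.400e-03 -9.828e-01]] -0.18563240487140642
```

Request:
apply_moves(
  commands=[
    [[0,0,0],[0.186,0,0],0.5],
    [[0,0,0],[0.186,0,0],0.5],
    [[0,0,-5],[0.186,0,0],0.5],
    [[0,0,-9],[0.186,0,0],0.5],
    [[0,0,-10],[0.186,0,0],0.5],
    [[0,0,-10],[0.186,0,0],0.5],
    [[0,0,-10],[0.186,0,0],0.1],
    [[0,0,-10],[0.186,0,0],0.1],
    [[0,0,-10],[0.186,0,0],0.1],
    [[0,0,-10],[0.186,0,0],0.1],
  ],
)

```text
clock: 44.62
tcp_pos: [613.9, -61.9, 241.0]
orientation: [0.001, 0.718, 0.696, 0.001]
force: [-3.3, 1.8, 6.1]
width: 18.8
gripper_force: 30.5
```

Request:
apply_moves(
  commands=[
    [[0,0,0],[0,0,0],0.4],
    [[0,0,0.5],[0,0,0],0.4],
    [[0,0,0.5],[0,0,0],0.1],
    [[0,0,0.5],[0,0,0],0.1],
    [[0,0,0.5],[0,0,0],0.1],
  ],
)

```text
clock: 45.25
tcp_pos: [613.7, -62.2, 244.2]
orientation: [0.001, 0.718, 0.696, -0.0]
force: [-1.1, 0.5, 4.3]
width: 18.8
gripper_force: 29.8
```

Request:
apply_moves(
  commands=[
    [[0.4,0.4,-0.02],[0,0,0],0.1],
    [[0.81,0.8,-0.05],[0,0,0],0.1],
    [[1.83,1.31,-0.1],[0,0,0],0.1],
    [[2.94,1.51,-0.15],[0,0,0],0.1],
    [[4.07,1.36,-0.19],[0,0,0],0.1],
    [[5.1,0.89,-0.24],[0,0,0],0.1],
    [[5.95,0.14,-0.29],[0,0,0],0.1],
    [[6.54,-0.83,-0.34],[0,0,0],0.1],
    [[6.81,-1.94,-0.38],[0,0,0],0.1],
    [[6.75,-3.07,-0.43],[0,0,0],0.1],
    [[6.35,-4.13,-0.48],[0,0,0],0.1],
    [[5.66,-5.03,-0.53],[0,0,0],0.1],
    [[4.73,-5.69,-0.57],[0,0,0],0.1],
    [[3.65,-6.04,-0.62],[0,0,0],0.1],
    [[3.0,-6.07,-0.65],[0,0,0],0.1],
    [[3.0,-6.07,-0.65],[0,0,0],0.1],
    [[3.0,-6.07,-0.65],[0,0,0],0.1],
  ],
)

```text
clock: 47.38
tcp_pos: [645.4, -125.1, 238.5]
orientation: [0.004, 0.718, 0.696, -0.0]
force: [3.4, -6.1, 5.2]
width: 18.8
gripper_force: 30.0
```

Request:
apply_moves(
  commands=[
    [[0,0,0],[0,0,0],0.5],
    [[0,0,0],[0,0,0],0.5],
    [[0,0,0],[0,0,0],0.5],
    [[0,0,5],[0,0,0],0.6],
    [[0,2,10],[0,0,0],0.8],
    [[0,7,10.5],[0,0,0],1],
    [[0,11,9],[-0.16,0,0],1],
    [[0,13.5,6],[-0.32,0,0],1],
    [[0,13.5,2],[-0.48,0,0],1],
    [[0,13.5,-1.3],[-0.64,0,0],1],
    [[0,13.5,-1.3],[-0.64,0,0],1],
    [[0,13.5,-1.3],[-0.64,0,0],1],
    [[0,13.5,-1.3],[-0.64,0,0],1],
  ],
)

```text
clock: 49.0
tcp_pos: [644.8, 11.3, 227.4]
orientation: [0.227, 0.683, 0.659, -0.217]
force: [0.1, -0.3, -0.9]
width: 85.3
gripper_force: 0.0
```

```bash
cp c11.pkl c11a.pkl; python3 padlook.py w12.png; python3 - <<'E'
from h import *
import pickle
np.set_printoptions(precision=1,suppress=True)
for f in("c10.pkl","c11a.pkl","c11.pkl"):
    c=pickle.load(open(f,"rb")); g=c["img"][:,312:329].mean(axis=(1,2)); print(f,g[130:235].astype(int).tolist())
    i=next(r for r in range(150,230) if g[r]<80); 
    e=i-1+(g[i-1]-80)/(g[i-1]-g[i]); o,d=ray(c,(e,320)); print(e,o+d*((-69-o[1])/d[1]))
E
```

```text
[644.7  11.2 227.4] [ 0.2 -0.5  0.5]
116 219
knob_mid [(array([334., 330.]), 0.82)]
pad_face [(array([185., 318.]), 0.76)]
crank_axis [(array([296., 324.]), 0.82)]
bar_grip [(array([110., 321.]), 0.57)]
95 [array([227.8, 398.9])]
97 [array([234.8, 399.1])]
99 [array([241.8, 399.3])]
101 [array([248.8, 399.4])]
c10.pkl [31, 31, 30, 31, 31, 31, 31, 30, 30, 31, 31, 31, 30, 73, 179, 208, 208, 208, 208, 208, 208, 207, 207, 208, 208, 208, 207, 207, 207, 207, 207, 207, 207, 207, 207, 207, 207, 207, 207, 207, 207, 207, 206, 207, 206, 206, 206, 206, 206, 206, 206, 206, 205, 205, 200, 204, 198, 186, 177, 111, 105, 101, 53, 28, 27, 27, 27, 27, 27, 27, 28, 31, 38, 40, 43, 62, 103, 131, 142, 145, 145, 145, 145, 144, 144, 144, 144, 144, 142, 141, 137, 134, 130, 125, 120, 114, 108, 103, 69, 63, 71, 70, 71, 71, 71]
191.44753833736885 [643.4 -69.  112.6]
c11a.pkl [31, 31, 31, 31, 31, 31, 31, 30, 31, 31, 30, 53, 143, 208, 208, 208, 208, 208, 208, 208, 208, 208, 208, 208, 208, 208, 208, 207, 207, 207, 207, 207, 207, 207, 207, 207, 207, 207, 207, 207, 207, 207, 207, 207, 207, 206, 197, 149, 67, 35, 29, 29, 29, 28, 29, 29, 33, 40, 41, 42, 58, 100, 125, 136, 141, 143, 144, 144, 144, 143, 143, 143, 144, 147, 147, 147, 147, 147, 149, 149, 148, 148, 147, 148, 149, 148, 147, 145, 142, 139, 135, 130, 125, 119, 112, 99, 58, 69, 71, 71, 72, 72, 72, 73, 72]
177.8481561822126 [644.8 -69.   99.6]
c11.pkl [31, 31, 31, 31, 31, 30, 31, 31, 31, 30, 61, 157, 208, 208, 208, 208, 208, 208, 208, 208, 208, 208, 207, 207, 207, 207, 207, 207, 207, 207, 207, 207, 207, 207, 207, 207, 207, 206, 206, 206, 206, 206, 206, 206, 199, 105, 46, 30, 29, 29, 29, 29, 29, 31, 38, 41, 41, 52, 92, 119, 134, 140, 143, 143, 143, 142, 143, 145, 145, 145, 146, 147, 149, 148, 148, 147, 147, 147, 148, 147, 147, 147, 147, 147, 147, 147, 144, 142, 139, 135, 132, 126, 120, 114, 106, 58, 68, 71, 71, 71, 72, 72, 73, 73, 73]
175.42743801652892 [644.6 -69.   97.9]
```

Request:
apply_moves(
  commands=[
    [[0,0,5],[0,0,0],1],
    [[-2,0,10],[0.3,0,0],1],
    [[-2,1,14],[0.64,0,0],1],
    [[-2,1,14],[0.64,0,0],1],
    [[-2,1,14],[0.64,0,0],1],
    [[-2,1,14],[0.64,0,0],1],
    [[-2,1,14],[0.64,0,0],1],
  ],
)

```text
clock: 50.12
tcp_pos: [623.0, 22.2, 363.7]
orientation: [0.001, 0.718, 0.696, -0.001]
force: [-0.5, 0.7, -0.7]
width: 85.7
gripper_force: 0.0
```

```bash
python3 - <<'E'
from h import *
np.set_printoptions(precision=1,suppress=True)
c=cam("wrist");s=state();print(s["tcp_pos"],s["force"])
for d in tip_of("bar_grip","wrist"): print("grip",d["p"],atz(c,d["location"],112))
for d in tip_of("knob_mid","wrist"): print("knob",d["p"],atz(c,d["location"],225))
for d in masks_of("bar_grip","wrist"):
    y,x=np.where(d["region"]); P=np.c_[x,y].astype(np.float32); (cx,cy),wh,an=cv2.minAreaRect(P); print(d["p"],cx,cy,wh,an)
    b=cv2.boxPoints(((cx,cy),wh,an)); print([atz(c,(q[1],q[0]),97) for q in b])
E
```

```text
[623.   22.7 363.5] [-0.3  0.2 -0.6]
grip 0.73 [649.7  14.6 112. ]
knob 0.91 [ 647.  -114.3  225. ]
0.87 341.5 148.0 (172.0, 25.0) 90.0
[array([635. , 136.3,  97. ]), array([663.1, 135.4,  97. ]), array([663.1, -76.5,  97. ]), array([629.7, -75.4,  97. ])]
```

```bash
python3 -c "
from rig import *
print(job_done())"
```

```text
the job is handed in; nothing more can be done
None
```

I handed the job in: the three copper tins stand in the box, the lid is closed, and the bar lies along the middle of it. The grip block is about 98 mm from the screw, and I estimate the pad cushion is squeezed about 4.7 mm (worked out from crank turns and pad height, not read directly).

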